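Clamp a well plate on the bench shaker with its gated locking pin

ROBOT

A 7-joint arm with a two-finger parallel gripper is mounted at the origin on a cart in front of the work surface, level with it; the furniture and walls round the work are solid. World frame = base frame: x ahead of the robot, y to its left, z up, the work surface at z = 0. Lengths are in m, angles in rad, forces in N, time in s.
With the tool pointing down it reaches from about 0.4 to 0.925 m from the base axis. Payload 4.1 kg.
Tool frame: the origin (TCP) lies at the very end of the fingers, on their centre line; the grasp point (between the pads) lies behind it (robot.hold_point_z is the z of the grasp point in the tool frame, in m); z points along the fingers, y is the line along which they close (so a half turn about z gives the same grasp; the last joint's range is limited). The gripper opens to 85 mm and grips with 20 to 120 N. Pads are 22 mm wide; open, the fingers measure 114 mm over their backs; the gripper's body (76 mm by 85 mm) begins 54 mm behind the grasp point. The pads swing forward as they close: fully open they stand 13 mm farther back than shut.
Start: joints at [1.1, 0.398, 0.045, 1.537, -0.019, 1.207, -0.051], TCP at [0.236, -0.606, 0.231] pointing down, gripper open.
Joint ranges: [-2.82, 2.82], [-0.49, 2.23], [-1.37, 1.46], [0, 2.46], [-1.36, 4.5], [0.23, 2], [-2.94, 2.94]. Speed limits (rad/s): [2.57, 2.57, 3.14, 3.14, 3.14, 3.14, 3.14].

INTERFACE

Orientations are given as a unit quaternion [w, x, y, z].
In Python, from bench import robot gives the robot as it stands.
- The arm moves only by the shell command python3 -m jog FILE [FORCE], which reads ROWS from the file FILE. ROWS is 1 to 10 rows, parted by semicolons, with the numbers parted by commas; each row has 5 numbers: dx, dy, dz in a scale on which 1.0 is 200 mm, then a turn about the tool's z in shares of 360 degrees (1.0 is 360 degrees), then the finger opening in m; each row shifts and turns the commanded pose from where the row before left it, along the tool's axes as they then stand; what a row does not reach is not made up. A row lasts 1/12 s, in which the tool goes at most 0.0417 m and 0.125 rad, less where a joint would pass 70% of its speed; a pose out of reach is approached as far as the arm can. The fingers move at their own pace and stop on an object; FORCE is the grip in N (left out, the last holds). Time passes only in rows, so rows that do not move let the fingers close. It prints the time, the measured TCP pose, the force, the opening and the grip force at its end. A shift or turn number past 1, either way, is cut back to 1. Input that does not fit is refused with a message, and nothing moves.
- robot.read_state(): the state, without advancing time (a new reading comes with each control period).
- robot.get_image(name): name is "scene" or "side" or "wrist"; returns (picture, depth): 420x560x3 uint8, red, green, blue; 420x560 float32, m along the optical axis (not along the pixel's ray), 0 where there is no reading.
- robot.camera_model(name): a dict with "fx", "fy", "cx", "cy" (pixels), "dist_coeffs" ([k1, k2, p1, p2, k3] as OpenCV has them; the pictures are not rectified), "R" (3x3) and "t" (3): a world point X has camera coordinates R X + t; the wrist camera has in their place "tool_from_camera" (4x4, takes a point from camera to tool coordinates, whose origin is the TCP and whose axes are the flange's). Camera axes: x right, y down, z forward; pixel columns grow to the right and rows downward; lengths in m; the calibration is good to about 2 mm. A picture is of the moment at which its call begins: read the wrist's pose just before it. camera_model takes no time and is no camera call.
- robot.job_done(): hands the job in; it is judged then, once.
The state is a dict: "clock": time; "q": joint angles; "qvel": joint speeds; "joint_efforts": joint torques, N m; "eef_pos": TCP position; "ee_rot": TCP orientation; "force": force on the tool from outside, world axes, zero at the start; "wrist_torque": the same for the moment, N m; "gripper_width": finger opening in m; "grip_force": force on a finger pad.
Only numpy, scipy, OpenCV 4.12 (cv2) and the standard library are available. Lean on these libraries where they do the work, as an engineer would, in place of code of your own. Each camera call takes 0.05 s, during which the arm holds its last target. There are 200 camera calls.

TASK

Get the well plate ready for shaking. First push it back on the shaker's platform until its long side lies flush against the steel lip at the back. Then push the clamp's black knob along the L-shaped slot, so that the jaw carries the plate against the left lip, on round the corner and right to the end of the short leg, so that the clamp stays locked when you let go; keep the plate flat on the platform and leave the things standing around where they are.

Things in the scene. Friction and masses are not known exactly. Their poses are not given: they have to be found in the camera images.
- shaker: Bench shaker, fixed on the bench: white housing, front panel, and on top an metal platform 192 mm deep, 318 mm wide, partly covered by a black mat. Origin on the bench under it; x points to its back (away from the front panel), y to its left as seen from the front, z up. The mat, on which the plate lies, is 92 mm above the origin. No lip in front: the platform runs forward to x = -108 mm.
- back_lip (a point): Middle of the foot of the back lip's inner face, at mat height: a steel lip 158 mm long along the shaker's y, standing 10 mm above the mat, 5 mm thick.
- left_lip (a point): Middle of the foot of the left lip's inner face, at mat height: a steel lip 74 mm long along the shaker's x, standing 10 mm above the mat, 5 mm thick.
- gate_top (a point): Middle of the flat top of the clamp housing at the right of the platform, in which the L-shaped slot is cut: 84 mm along the shaker's x, 82 mm along its y, its top 24 mm above the mat.
- well_plate: White 96-well plate, loose on the mat: 85.5 mm along its x, 127.8 mm along its y, 14.4 mm high, about 0.09 kg. Origin at the centre of its underside.
- plate_seat (a point): Point on the mat where the plate's origin lies once it is flush against both the back and the left lip; axes as the shaker's.
- knob (a point): Middle of the upright black knob on the locking pin: a cylinder of 20 mm diameter, 32 mm high, from 16 mm below to 16 mm above this point; its lower end is 5 mm above the flat top of the clamp housing. It slides but neither turns nor lifts.
- slot_start (a point): Where knob is at the start (right-hand end) of the slot's long leg. The slot is 12 mm wide, the pin in it 10 mm thick.
- slot_corner (a point): Where knob is at the corner of the slot: 50 mm from slot_start along the shaker's +y, towards the plate. Its walls stop the pin 1 mm past this point.
- slot_end (a point): Where knob is near the end of the slot's short leg: 22 mm from slot_corner along the shaker's +x, to the back. The end wall stops the pin 1 mm past this point.
- clamp_slide (a joint): Travel of clamp, pin and jaw along the shaker's +y (m): 0 with the pin at slot_start, 0.050 at slot_corner. Runs with about 1.2 N friction; nothing pulls it back until the jaw meets the plate.
- lock_pin (a joint): Travel of the locking pin along the shaker's +x, across the clamp (m): 0 in the long leg, 0.022 at slot_end. About 1 N friction. In the short leg the slot wall holds the clamp against the jaw's springs (the clamp then reads about 0.049).
- clamp_jaw (a joint): How far the rubber-faced jaw is pressed back into the clamp on its springs (m): 0 free, stop at 0.0075; 2 N preload, 1 N per mm. A bar 64 mm along the shaker's x, 15 mm high, its free face at the shaker's y = -32 mm plus the clamp's travel. Against a plate touching the left lip it begins to yield at a travel of 0.044 and is pressed back about 5 mm when locked.
- lab_timer: Bystander: small white timer, 66 x 62 x 19 mm, lying on the bench in front of the shaker. Origin under its centre.
- marker: Bystander: felt marker, 130 mm long, lying on the bench in front of the shaker. Origin under its centre.
- amber_vial: Bystander: amber vial, 21 mm wide, 51 mm high, on the bench right of the shaker. Origin under its centre.
- clear_vial: Bystander: clear vial with white cap, 21 mm wide, 51 mm high, on the bench right of the shaker. Origin under its centre.
- petri: Bystander: petri dish, 62 mm wide, 14 mm high, on the bench left of the shaker. Origin under its centre.
- white_bottle: Bystander: small white bottle, 34 mm wide, 82 mm high, on the bench far right. Origin under its centre.
- beaker: Bystander: small glass beaker, 61 mm wide, 68 mm high, on the bench far right. Origin under its centre.
There are look-alikes about, which are no part of the job. There is more than one size of the well_plate; the one meant has the size given above.

How it is judged:
By the outcome, as a careful person would: the job done as asked, in the order asked, and still so for the second after the job is handed in, with the robot touching nothing.
It also fails if it takes over 59 s, if anything falls off the work surface, if the arm or the gripper's body presses on something with over 40 N, if the wrist force passes 120 N, or if a joint passes its speed limit or range.

## Working session

There is one attempt and no reset: what is moved stays moved. The work goes in short steps, Python scripts to look and compute and a shell command to move; the robot and the scene stay as the last step left them, time stands still between calls to the robot, and variables do not carry over. Pictures are saved under pics/ and viewed, at most 10 in all, crops included, and the job is handed in when it is done.

```bash
mkdir -p pics; ls; cat > h.py <<'E'
import numpy as np, cv2
from bench import robot
def cast(cam,uv,z):
    "pixels -> world points on plane z"
    m=robot.camera_model(cam); K=np.array([[m['fx'],0,m['cx']],[0,m['fy'],m['cy']],[0,0,1]])
    p=cv2.undistortPoints(np.array(uv,float).reshape(-1,1,2),K,np.array(m['dist_coeffs'])).reshape(-1,2)
    R=np.array(m['R']);t=np.array(m['t']);c=-R.T@t
    d=np.c_[p,np.ones(len(p))]@R
    return c+d*((z-c[2])/d[:,2])[:,None]
def proj(cam,X):
    m=robot.camera_model(cam); K=np.array([[m['fx'],0,m['cx']],[0,m['fy'],m['cy']],[0,0,1]])
    return cv2.projectPoints(np.array(X,float).reshape(-1,3),cv2.Rodrigues(np.array(m['R']))[0],np.array(m['t'],float),K,np.array(m['dist_coeffs']))[0].reshape(-1,2)
E
python3 - <<'E'
from h import *
for n in ("scene","side"):
    im,d=robot.get_image(n); np.savez(f'pics/{n}0.npz',im=im,d=d)
    cv2.imwrite(f'pics/{n}0.png',cv2.resize(im[:,:,::-1],(784,588),interpolation=cv2.INTER_CUBIC))
    m=robot.camera_model(n); print(n,-np.array(m['R']).T@np.array(m['t']),m['fx'])
s=robot.read_state(); print(s, robot.hold_point_z)
E
```

```text
pics
scene [-0.19561962  0.89202336  1.08423831] 522.4085402437073
side [ 0.1704362  -1.32233325  0.70648474] 533.2169087440117
{'clock': 0.1, 'q': array([ 1.09998482,  0.39917085,  0.04501855,  1.5377642 , -0.01867763,
        1.20689272, -0.05066125]), 'qvel': array([-8.10589279e-04, -2.34465235e-03, -8.60185904e-05, -2.32783485e-03,
        8.23766153e-04, -6.66925461e-04,  1.12127836e-03]), 'joint_efforts': array([ 4.18410156e-03, -4.76261330e+01,  1.37071062e+00, -2.54951227e+01,
        1.20788629e-02,  4.98919297e-03, -1.15506307e-05]), 'eef_pos': array([ 0.23596543, -0.60504162,  0.23032832]), 'ee_rot': array([-8.75769310e-04,  9.82752660e-01,  1.84922649e-01, -2.36589922e-04]), 'force': array([-0.23029576, -0.56934281, -0.04192445]), 'wrist_torque': array([ 0.02991992,  0.01634384, -0.04254861]), 'grip_force': 0.0, 'gripper_width': 0.08543892232797139} -0.0187
```

View pics/scene0.png

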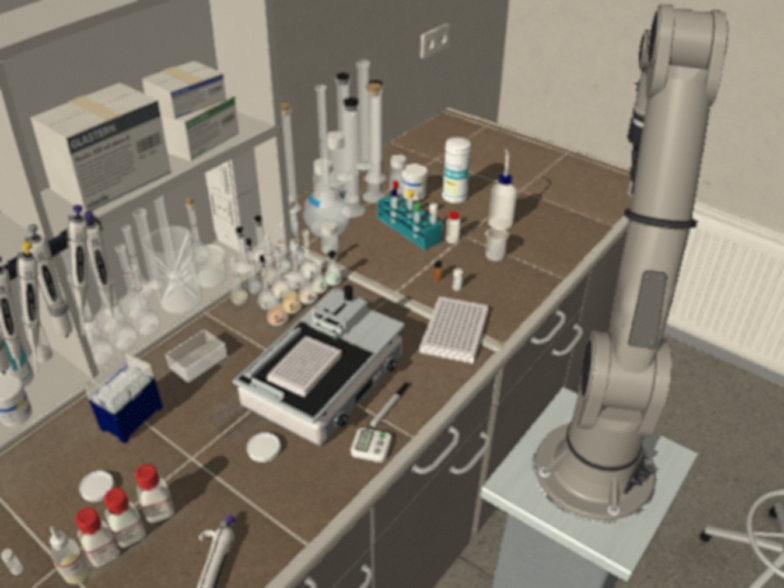

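View pics/side0.png

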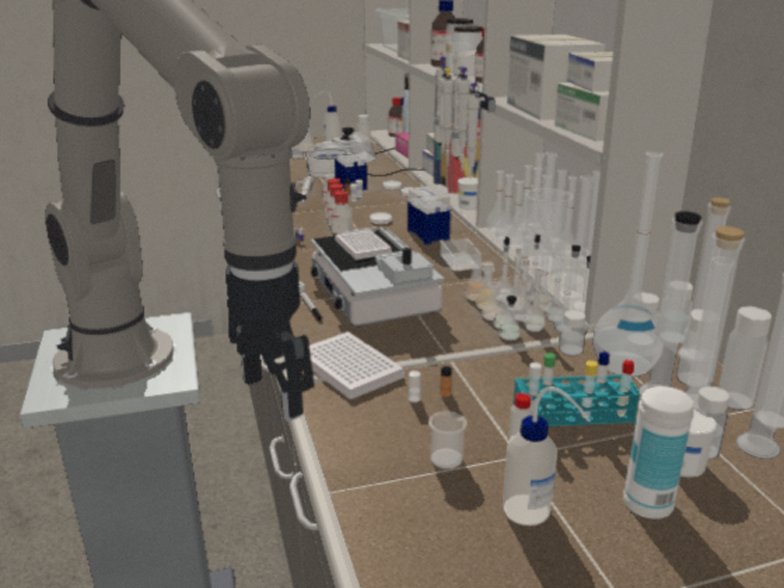

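The scene view shows the shaker centred near (320,365), the plate on its mat near (305,365) and the knob near (348,293). The timer and marker are in front, and the look-alike plate is on the bench at (455,328). I'll enlarge the shaker.

```bash
python3 - <<'E'
from h import *
im=np.load('pics/scene0.npz')['im'][200:315,160:300]
cv2.imwrite('pics/crop0.png',cv2.resize(im[:,:,::-1],None,fx=5,fy=5,interpolation=cv2.INTER_CUBIC))
E
```

```text
(no output)
```

View pics/crop0.png

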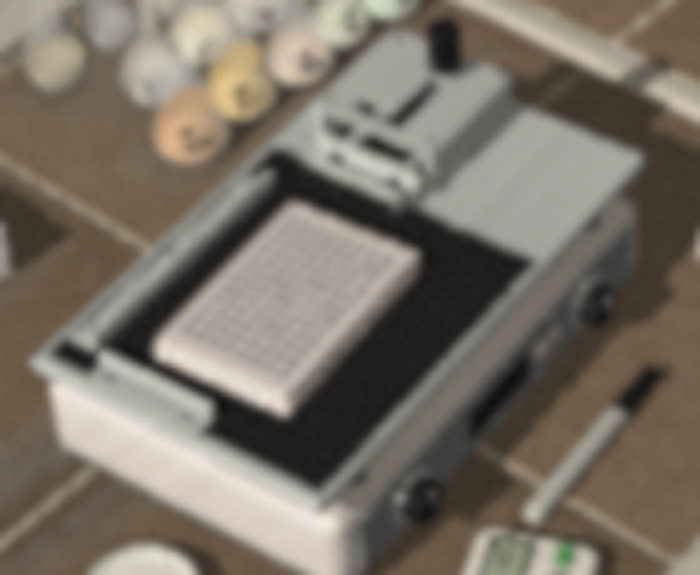

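The crop shows the platform corners at front-left (322,500), back-left (38,362) and front-right (641,157). The plate-top corners are at (157,345), (285,400), (420,258) and (293,203). The back lip's foot runs from (100,345) to (275,180), and the left lip is at (100–210, 355–410). The knob top is at (443,27).

```bash
python3 - <<'E'
from h import *
f=lambda L:[(160+(x-2)/5,200+(y-2)/5) for x,y in L]
n=np.linalg.norm
P=cast('scene',f([(322,500),(38,362),(641,157)]),.091); print('plat FL,BL,FR',P.round(4),n(P[0]-P[1]),n(P[0]-P[2]))
ex=(P[1]-P[0]);ex/=n(ex); ey=P[0]-P[2];ey/=n(ey);print('dot',ex@ey,'yaws',np.degrees(np.arctan2(ex[1],ex[0])),np.degrees(np.arctan2(-ey[0],ey[1])))
Q=cast('scene',f([(157,345),(285,398),(420,256),(293,203)]),.1064);print('plate',Q.round(4),[n(Q[i]-Q[i-1]) for i in range(4)],Q.mean(0))
for a,b in((0,1),(3,2),(1,2),(0,3)):
    e=Q[b]-Q[a];print(np.degrees(np.arctan2(e[1],e[0])))
K=cast('scene',f([(443,27)]),.153);print('knob top',K)
L=cast('scene',f([(100,355),(210,410)]),.102);print('left lip top',L)
L=cast('scene',f([(275,172),(75,345)]),.102);print('back lip top',L)
# side view knob: mask dark near (407,257)/1.4
s=np.load('pics/side0.npz');im=s['im'].astype(int).max(2)
m=np.zeros_like(im,bool);m[172:192,282:300]=im[172:192,282:300]<55
v,u=np.nonzero(m);print('side knob',u.min(),u.max(),v.min(),v.max(),u.mean(),v.mean())
# two ray triangulation, mid knob
a=np.load('pics/scene0.npz')['im'].astype(int).max(2)
m2=np.zeros_like(m);m2[202:216,244:254]=a[202:216,244:254]<60
v2,u2=np.nonzero(m2);print('scene knob',u2.min(),u2.max(),v2.min(),v2.max(),u2.mean(),v2.mean())
for z in(.13,.137,.145):print(z,cast('scene',[(u2.mean(),v2.mean())],z),cast('side',[(u.mean(),v.mean())],z))
E
```

```text
plat FL,BL,FR [[ 0.4367  0.2805  0.091 ]
 [ 0.6198  0.3029  0.091 ]
 [ 0.4672 -0.0274  0.091 ]] 0.18452470523498793 0.30938293464864003
dot 0.022580684051168982 yaws 6.962680334726216 5.66879246802308
plate [[0.567  0.264  0.1064]
 [0.4882 0.2502 0.1064]
 [0.5026 0.1264 0.1064]
 [0.586  0.1376 0.1064]] [np.float64(0.127772748801054), np.float64(0.07998907204754713), np.float64(0.1245760426380056), np.float64(0.0841576406661968)] [0.53595471 0.19455919 0.1064    ]
-170.07657761156426
-172.3694590068809
-83.38422070958855
-81.46075845145064
knob top [[0.58296261 0.00956542 0.153     ]]
left lip top [[0.58883547 0.28524051 0.102     ]
 [0.51582243 0.27760617 0.102     ]]
back lip top [[0.61527489 0.12129041 0.102     ]
 [0.60457251 0.28835765 0.102     ]]
side knob 282 292 177 188 289.51851851851853 182.5
scene knob 246 251 204 213 248.72549019607843 208.41176470588235
0.13 [[ 0.59065364 -0.0009256   0.13      ]] [[0.58841915 0.02794898 0.13      ]]
0.137 [[0.58488578 0.0056248  0.137     ]] [[0.58334377 0.0115531  0.137     ]]
0.145 [[0.57829394 0.01311097 0.145     ]] [[ 0.57754333 -0.00718505  0.145     ]]
```

Units first: shifts go in shares of 200 mm and turns go in shares of 360 degrees. So -0.04 m / 0.2 = -0.2, -0.03 m / 0.2 = -0.15.

```bash
echo '0,0,-0.2,0,0.085;0,0,-0.2,0,0.085;0,0,-0.2,0,0.085;0,0,-0.2,0,0.085;0.1,-0.11,0,0,0.085;0.13,-0.15,0,0,0.085;0.13,-0.15,0,0,0.085;0.13,-0.15,0,0,0.085;0.13,-0.15,0,0,0.085;0.13,-0.15,0,0,0.085' > next.json && python3 -m jog next.json
echo '0.13,-0.15,0,0,0.085;0.13,-0.15,0,0,0.085;0.13,-0.15,0,0,0.085;0.13,-0.15,0,0,0.085;0.13,-0.15,0,0,0.085;0.13,-0.15,0,0,0.085;0.13,-0.15,0,0,0.085;0.13,-0.15,0,0,0.085;0.13,-0.15,0,0,0.085;0.13,-0.15,0,0,0.085' > next.json && python3 -m jog next.json
echo '0.13,-0.15,0,0,0.085;0.13,-0.15,0,0,0.085;0.13,-0.15,0,0,0.085;0,0,0,0.0143,0.085;0,0,0,0.0143,0.085;0,0,0,0.0135,0.085;0,0,0,0,0.085;0,0,0,0,0.085' > next.json && python3 -m jog next.json
cat >> h.py <<'E'
from scipy.spatial.transform import Rotation as Ro
def wpose():
    s=robot.read_state(); q=s['ee_rot']; T=np.eye(4); T[:3,:3]=Ro.from_quat([q[1],q[2],q[3],q[0]]).as_matrix(); T[:3,3]=s['eef_pos']; return T
def wcast(T,uv,z):
    m=robot.camera_model('wrist'); K=np.array([[m['fx'],0,m['cx']],[0,m['fy'],m['cy']],[0,0,1]])
    p=cv2.undistortPoints(np.array(uv,float).reshape(-1,1,2),K,np.array(m['dist_coeffs'])).reshape(-1,2)
    W=T@np.array(m['tool_from_camera']); c=W[:3,3]; d=np.c_[p,np.ones(len(p))]@W[:3,:3].T
    return c+d*((z-c[2])/d[:,2])[:,None]
E
python3 - <<'E'
from h import *
T=wpose(); im,d=robot.get_image('wrist'); np.savez('pics/w1.npz',im=im,d=d,T=T)
cv2.imwrite('pics/w1.png',cv2.resize(im[:,:,::-1],(784,588),interpolation=cv2.INTER_CUBIC))
print(robot.camera_model('wrist')['tool_from_camera'],T)
E
```

```text
clock: 0.93
eef_pos: [0.3135, -0.3887, 0.3909]
ee_rot: [-0.0, 0.983, 0.185, -0.0]
force: [0.7, -0.2, 0.7]
gripper_width: 0.085
grip_force: 0.0
clock: 1.77
eef_pos: [0.4465, -0.015, 0.3911]
ee_rot: [0.0, 0.983, 0.185, -0.0]
force: [0.9, -0.6, 0.1]
gripper_width: 0.0849
grip_force: 0.0
clock: 2.43
eef_pos: [0.4864, 0.0952, 0.3909]
ee_rot: [0.0, 0.999, 0.054, -0.0]
force: [-0.3, -0.7, -0.2]
gripper_width: 0.0848
grip_force: 0.0
[[ 8.21359465e-04 -9.61867572e-01 -2.73514349e-01  6.98293553e-02]
 [ 9.99999460e-01  9.63973067e-04 -3.87019594e-04 -1.80993527e-03]
 [ 6.35922063e-04 -2.73513883e-01  9.61867845e-01 -1.41895850e-01]
 [ 0.00000000e+00  0.00000000e+00  0.00000000e+00  1.00000000e+00]] [[ 9.94069990e-01  1.08739789e-01 -7.17089540e-04  4.86405464e-01]
 [ 1.08739671e-01 -9.94070241e-01 -2.01261958e-04  9.52255491e-02]
 [-7.34722554e-04  1.22092392e-04 -9.99999723e-01  3.90913361e-01]
 [ 0.00000000e+00  0.00000000e+00  0.00000000e+00  1.00000000e+00]]
```

View pics/w1.png

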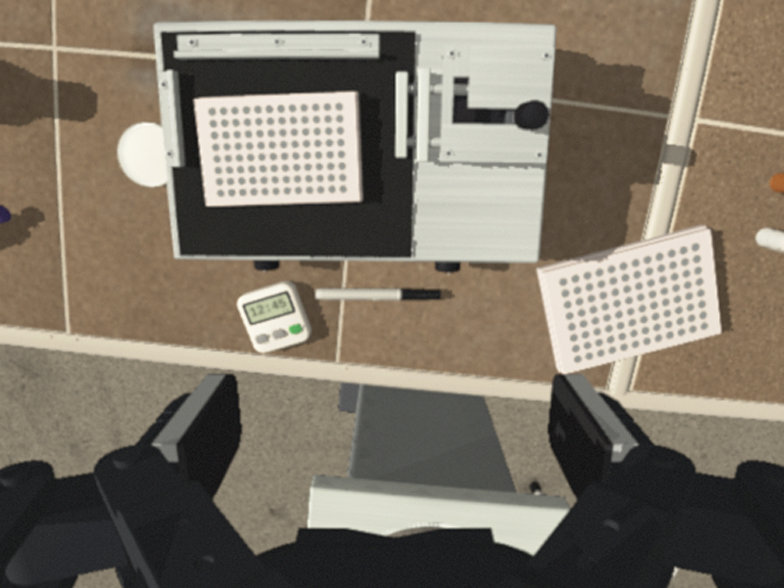

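The wrist view shows the platform from above, with corners (154,25), (555,25), (540,262) and (177,258). The plate corners are (195,98), (358,91), (361,202) and (206,206). The back lip's inner edge is at row ~56, columns 177–379, the left lip's is at column ~181, and the knob is at (532,114).

```bash
python3 - <<'E'
from h import *
T=np.load('pics/w1.npz')['T'];n=np.linalg.norm
g=lambda L,z:wcast(T,[((x+.5)/1.4-.5,(y+.5)/1.4-.5) for x,y in L],z)
P=g([(154,25),(555,25),(540,262),(177,258)],.090)
c=P.mean(0);print('plat',P.round(4),[n(P[i]-P[i-1]) for i in range(4)],c)
e=(P[0]-P[1])+(P[3]-P[2]);yaw=np.arctan2(-e[0],e[1]);print('yaw',np.degrees(yaw))
ex=np.array([np.cos(yaw),np.sin(yaw),0]);ey=np.array([-ex[1],ex[0],0])
O=c+.012*ex;O[2]=0;print('O',O)
S=lambda X:np.c_[(X-O)@ex,(X-O)@ey].round(4)
print('plate',S(g([(195,98),(358,91),(361,204),(206,207)],.1064)))
print('back lip inner top',S(g([(177,56),(379,57)],.102)))
print('left lip inner top',S(g([(180,70),(184,165)],.102)))
print('jaw',S(g([(396,72),(395,157)],.107)))
print('gate',S(g([(443,160),(546,163)],.116)))
K=g([(532,110)],.153);print('knob',K,S(K))
print('scene knob .137',S(np.array([[.584,.008,0]])))
print('timer',S(g([(260,285),(300,283)],.019)),'marker',S(g([(317,293),(445,294)],.01)))
E
```

```text
plat [[ 0.624   0.3019  0.09  ]
 [ 0.6567 -0.0097  0.09  ]
 [ 0.4688 -0.031   0.09  ]
 [ 0.4381  0.2812  0.09  ]] [np.float64(0.18711754737042735), np.float64(0.3132243161766812), np.float64(0.18915813751438174), np.float64(0.3137216263150454)] [0.5469071 0.1356041 0.09     ]
yaw 5.805974758170487
O [0.55884555 0.13681802 0.        ]
plate [[ 0.0249  0.1228]
 [ 0.0298 -0.0034]
 [-0.0565 -0.0051]
 [-0.0594  0.1207]]
back lip inner top [[ 0.0564  0.1362]
 [ 0.055  -0.0193]]
left lip inner top [[ 0.0461  0.1347]
 [-0.0262  0.1376]]
jaw [[ 0.0437 -0.0323]
 [-0.0194 -0.0321]]
gate [[-0.021  -0.069 ]
 [-0.0222 -0.1489]]
knob [[0.5863894  0.01291559 0.153     ]] [[ 0.0149 -0.1261]]
scene knob .137 [[ 0.012  -0.1307]]
timer [[-0.1489  0.1033]
 [-0.1465  0.0625]] marker [[-0.1595  0.047 ]
 [-0.1594 -0.0849]]
```

To row units: 0.04 m / 0.2 = 0.2, -0.031 m / 0.2 = -0.155, 0.008 rad / 6.2832 = 0.0013.

```bash
echo '-0.015,-0.155,0,0.0013,0.06;-0.015,-0.155,0,0,0.06;-0.01,-0.155,0,0,0.06;0,0,0.2,0,0.06;0,0,0.2,0,0.06;0,0,0.2,0,0.06;0,0,0.2,0,0.06;0,0,0.2,0,0.06;0,0,0.2,0,0.06;0,0,0.15,0,0.06' > next.json && python3 -m jog next.json
echo '0,0,0.025,0,0.06;0,0,0,0,0.06;0,0,0,0,0.06' > next.json && python3 -m jog next.json
python3 - <<'E'
from h import *
T=wpose(); im,d=robot.get_image('wrist'); np.savez('pics/w2.npz',im=im,d=d,T=T)
cv2.imwrite('pics/w2.png',im[:,:,::-1])
O=np.array([.5588,.1368,0]);y=np.radians(5.8);M=np.array([[np.cos(y),np.sin(y)],[-np.sin(y),np.cos(y)]])
print('tcp shaker',M@(T[:3,3]-O)[:2],T[2,3],robot.read_state()['force'])
E
```

```text
clock: 3.32
eef_pos: [0.4678, 0.1858, 0.1183]
ee_rot: [0.001, 0.999, 0.05, -0.001]
force: [-0.0, 0.2, 0.4]
gripper_width: 0.0601
grip_force: 0.0
clock: 3.57
eef_pos: [0.4703, 0.1876, 0.1177]
ee_rot: [-0.0, 0.999, 0.05, 0.001]
force: [-0.0, 0.3, 0.6]
gripper_width: 0.0598
grip_force: 0.0
tcp shaker [-0.08289254  0.05945183] 0.11766277791894392 [0.04298583 0.78021105 0.86219286]
```

View pics/w2.png

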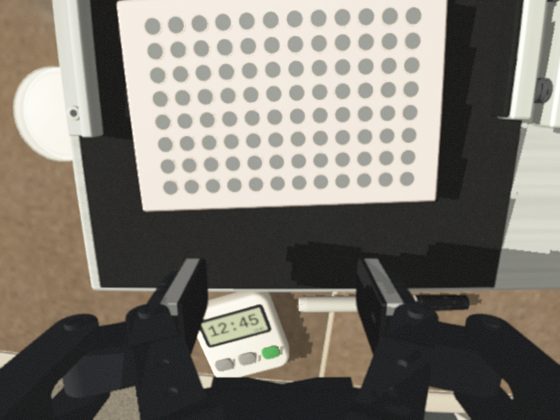

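The plate's front edge runs from (147,210) to (436,200), and both fingertips, near (190,260) and (372,260), are clear in front of it. Next I lower gently to feel for the mat.

To row units: 0.01 m / 0.2 = 0.05.

```bash
echo '0,0,0.05,0,0.06;0,0,0.05,0,0.06;0,0,0,0,0.06;0,0,0,0,0.06' > next.json && python3 -m jog next.json|egrep 'pos|force:'
echo '0,0,0.015,0,0.06;0,0,0,0,0.06;0,0,0,0,0.06' > next.json && python3 -m jog next.json|egrep 'pos|force:'
echo '0,0,0.01,0,0.06;0,0,0,0,0.06;0,0,0,0,0.06' > next.json && python3 -m jog next.json|egrep 'pos|force:'
```

```text
eef_pos: [0.4689, 0.1867, 0.0959]
force: [-0.6, -0.3, 0.8]
grip_force: 0.0
eef_pos: [0.4693, 0.187, 0.0933]
force: [0.1, -0.9, 0.4]
grip_force: 0.0
eef_pos: [0.4692, 0.187, 0.0912]
force: [-0.3, -0.2, 0.0]
grip_force: 0.0
```

To row units: 0.002 m / 0.2 = 0.01.

```bash
for i in 1 2 3; do echo '0,0,0.01,0,0.06;0,0,0,0,0.06;0,0,0,0,0.06' > next.json && python3 -m jog next.json|egrep 'pos|force:'|head -2; done
```

```text
eef_pos: [0.4692, 0.1869, 0.0892]
force: [-0.1, 0.5, 0.1]
eef_pos: [0.4692, 0.187, 0.0872]
force: [-0.1, 0.0, -0.0]
eef_pos: [0.4693, 0.1871, 0.0869]
force: [-4.3, -3.4, 13.7]
```

To row units: 0.006 m / 0.2 = 0.03, -0.005 m / 0.2 = -0.025.

```bash
echo '0,0,-0.025,0,0.06;0,0,0,0,0.06;0.03,0,0,0,0.06;0.03,0,0,0,0.06;0.025,0,0,0,0.06;0.025,0,0,0,0.06;0.025,0,0,0,0.06;0.025,0,0,0,0.06;0,0,0,0,0.06;0,0,0,0,0.06' > next.json && python3 -m jog next.json|egrep 'pos|force:'|head -2;
python3 - <<'E'
from h import *
T=wpose(); im,d=robot.get_image('wrist'); np.savez('pics/w3.npz',im=im,d=d,T=T)
cv2.imwrite('pics/w3.png',im[:,:,::-1])
print(T[:3,3],robot.read_state()['force'])
E
```

```text
eef_pos: [0.5014, 0.1902, 0.0901]
force: [-1.1, 0.8, 0.4]
[0.50135653 0.19022723 0.09013318] [-0.05642943  0.09788122  0.30944042]
```

View pics/w3.png

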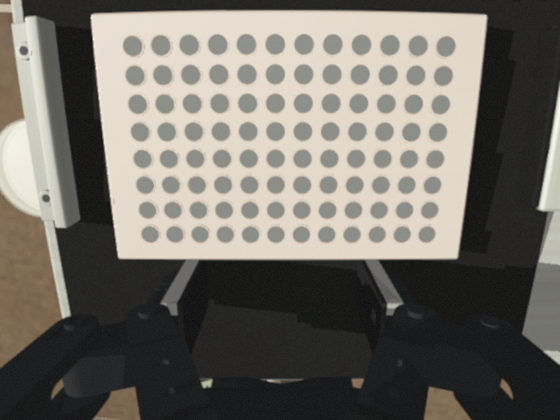

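The fingertips at (190,262) and (370,262) are against the plate's front edge, row 259, and the plate is square to the fingers. I'll continue in small steps to the lip.

To row units: 0.003 m / 0.2 = 0.015.

```bash
echo '0.015,0,0,0,0.06;0.015,0,0,0,0.06;0,0,0,0,0.06;0,0,0,0,0.06' > next.json && python3 -m jog next.json|egrep 'pos|force:'|head -2
for i in 1 2 3 4 5; do echo '0.0075,0,0,0,0.06;0,0,0,0,0.06;0,0,0,0,0.06' > next.json && python3 -m jog next.json|egrep 'pos|force:'|head -2; done
```

```text
eef_pos: [0.5073, 0.1908, 0.0903]
force: [-1.2, -0.5, 0.2]
eef_pos: [0.5086, 0.1909, 0.0903]
force: [-0.2, 0.2, 0.1]
eef_pos: [0.5102, 0.191, 0.0903]
force: [-0.2, -0.2, -0.1]
eef_pos: [0.5117, 0.1912, 0.0903]
force: [-0.2, -0.2, -0.1]
eef_pos: [0.5118, 0.1912, 0.09]
force: [-3.0, -1.3, 3.4]
eef_pos: [0.5119, 0.1912, 0.0899]
force: [-8.0, -1.0, 5.7]
```

To row units: 0.0015 m / 0.2 = 0.0075.

```bash
echo '0.0075,0,0,0,0.06;0,0,0,0,0.06;0,0,0,0,0.06' > next.json && python3 -m jog next.json|egrep 'pos|force:'|head -2
echo '-0.03,0,0,0,0.06;-0.06,0,0,0,0.06;0,0,-0.2,0,0.06;0,0,-0.2,0,0.06;-0.05,0.05,-0.2,0,0.06;-0.1,0.1,-0.15,0,0.06;-0.1,0.1,-0.15,0,0.06;0,0,0,0,0.045;0,0,0,0,0.045' > next.json && python3 -m jog next.json|egrep 'pos|force:'|head -2
python3 - <<'E'
from h import *
T=wpose(); im,d=robot.get_image('wrist'); np.savez('pics/w4.npz',im=im,d=d,T=T)
cv2.imwrite('pics/w4.png',cv2.resize(im[:,:,::-1],(784,588),interpolation=cv2.INTER_CUBIC))
print(T)
E
```

```text
eef_pos: [0.5119, 0.1912, 0.0896]
force: [-10.7, -1.9, 6.9]
eef_pos: [0.4551, 0.1344, 0.2719]
force: [0.7, -0.1, -0.8]
[[ 9.95376208e-01  9.57478095e-02  7.65250975e-03  4.55130545e-01]
 [ 9.57580028e-02 -9.95404165e-01 -9.76067455e-04  1.34361554e-01]
 [ 7.52388376e-03  1.70434337e-03 -9.99970243e-01  2.71909643e-01]
 [ 0.00000000e+00  0.00000000e+00  0.00000000e+00  1.00000000e+00]]
```

View pics/w4.png

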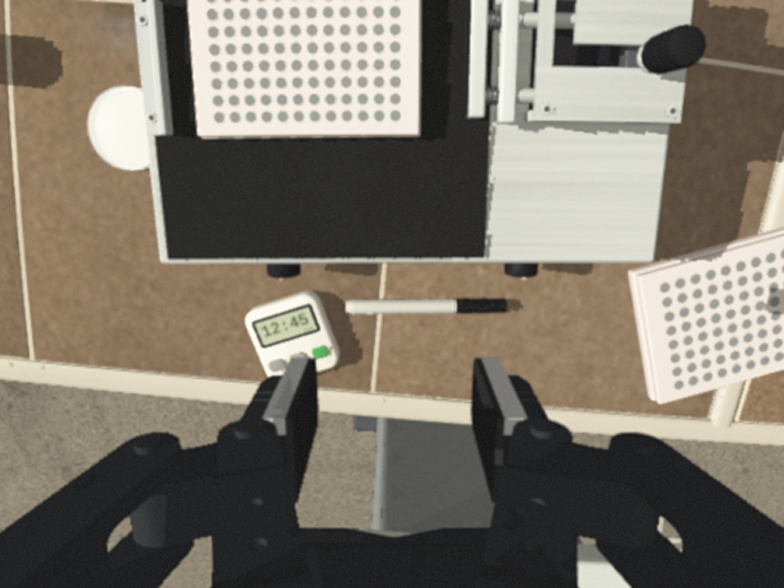

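The plate's front edge is straight and parallel to the platform, from (197,137) to (420,137). The jaw is still free and the bystanders are unmoved. I'll go over to the knob, checking the back lip on the way.

To row units: 0.033 m / 0.2 = 0.165, 0.022 m / 0.2 = 0.11.

```bash
echo '0.11,0.165,0,0,0.045;0.11,0.165,0,0,0.045;0.11,0.165,0,0,0.045;0.11,0.165,0,0,0.045;0,0,0,0,0.045;0,0,0,0,0.045;0,0,0,0,0.045' > next.json && python3 -m jog next.json|egrep 'pos|force:'|head -2
python3 - <<'E'
from h import *
T=wpose(); im,d=robot.get_image('wrist'); np.savez('pics/w5.npz',im=im,d=d,T=T)
cv2.imwrite('pics/w5.png',cv2.resize(im[:,:,::-1],(784,588),interpolation=cv2.INTER_CUBIC))
T4=np.load('pics/w4.npz')['T'];print('knob w4',wcast(T4,[(687/1.4,44/1.4)],.153)); print(T)
g=im.max(2)<50; g[:, :] &= True
n,l,st,c=cv2.connectedComponentsWithStats(g.astype(np.uint8))
for i in range(1,n):
    if 150<st[i,4]<6000: print(st[i],c[i])
E
```

```text
eef_pos: [0.5538, 0.0141, 0.2678]
force: [0.1, 0.9, 0.3]
knob w4 [[0.58393089 0.01037979 0.153     ]]
[[ 0.99495718  0.10026471 -0.00268401  0.55376723]
 [ 0.10026977 -0.99495862  0.00182088  0.01408579]
 [-0.00248791 -0.00208082 -0.99999474  0.26780203]
 [ 0.          0.          0.          1.        ]]
[226 132  54  27 821] [248.28258222 149.44823386]
[283 143  27  30 569] [296.21968366 157.74165202]
```

View pics/w5.png

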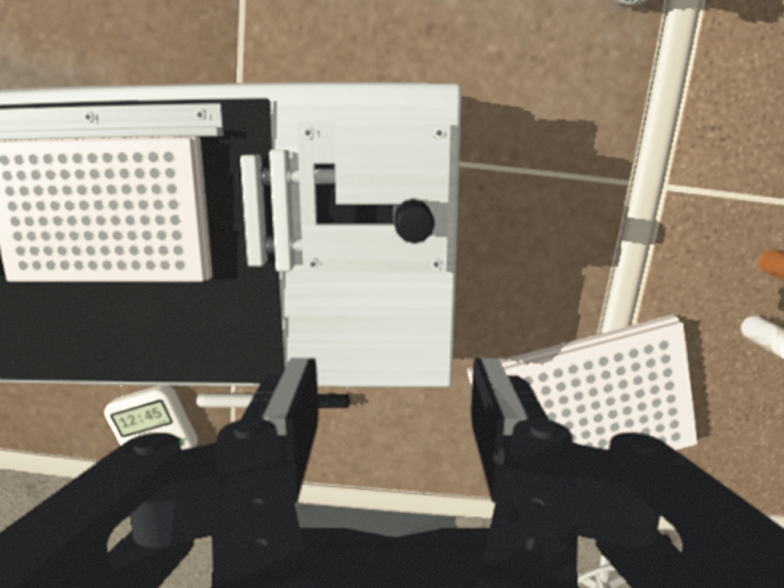

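The plate's back edge now lies along the back lip at row ~136, columns 0–205. The knob is at (413,221) in the view, with the L-slot to its left and the corner at (325,215).

```bash
python3 - <<'E'
from h import *
T=np.load('pics/w5.npz')['T']
for z in(.153,.145): 
  k=wcast(T,[(295.9,157.9)],z)[0]; print(z,k)
D=np.array([.5845,.0107,0]); 
for t in (k,D): print(T[:3,:3].T@(t-T[:3,3]))
print('slot yaw edge', wcast(T,[(316/1.4,203/1.4),(400/1.4,204/1.4),(457/1.4,88/1.4),(450/1.4,380/1.4),(270/1.4,87/1.4)],.116))
E
```

```text
0.153 [0.58567523 0.00964833 0.153     ]
0.145 [0.58449773 0.0092435  0.145     ]
[0.03039552 0.00815459 0.12271009]
[0.03090457 0.00700738 0.26771197]
slot yaw edge [[ 0.58475038  0.06296785  0.116     ]
 [ 0.58884786  0.0166663   0.116     ]
 [ 0.65252244 -0.00679784  0.116     ]
 [ 0.48606724 -0.02469639  0.116     ]
 [ 0.64337614  0.09120444  0.116     ]]
```

To row units: 0.03 m / 0.2 = 0.15, 0.025 m / 0.2 = 0.125.

```bash
echo '0.0775,0.02,0,0,0.045;0.0775,0.0175,0,0,0.045;0,0,0.15,0,0.045;0,0,0.15,0,0.045;0,0,0.15,0,0.045;0,0,0.125,0,0.045;0,0,0.075,0,0.045;0,0,0.055,0,0.045;0,0,0,0,0.045;0,0,0,0,0.045' > next.json && python3 -m jog next.json
echo '0,0,0,0,0.015;0,0,0,0,0.015;0,0,0,0,0.015;0,0,0,0,0.015;0,0,0,0,0.015;0,0,0,0,0.015' > next.json && python3 -m jog next.json 25
```

```text
clock: 10.18
eef_pos: [0.5855, 0.0095, 0.1288]
ee_rot: [-0.0, 0.999, 0.05, 0.0]
force: [0.4, 0.0, 0.9]
gripper_width: 0.045
grip_force: 0.0
clock: 10.68
eef_pos: [0.5867, 0.0085, 0.1302]
ee_rot: [0.0, 0.999, 0.049, 0.001]
force: [-0.6, 0.2, 6.3]
gripper_width: 0.0191
grip_force: 25.4
```

To row units: -0.004 m / 0.2 = -0.02.

```bash
echo '0,-0.02,0,0,0.015;0,-0.02,0,0,0.015;0,-0.02,0,0,0.015;0,-0.02,0,0,0.015;0,-0.02,0,0,0.015;0,0,0,0,0.015;0,0,0,0,0.015' > next.json && python3 -m jog next.json
echo '0,-0.02,0,0,0.015;0,-0.02,0,0,0.015;0,-0.02,0,0,0.015;0,-0.02,0,0,0.015;0,-0.02,0,0,0.015;0,0,0,0,0.015;0,0,0,0,0.015' > next.json && python3 -m jog next.json
```

```text
clock: 11.27
eef_pos: [0.5848, 0.0288, 0.1302]
ee_rot: [-0.0, 0.999, 0.05, 0.001]
force: [-0.6, 0.4, 6.0]
gripper_width: 0.0184
grip_force: 25.4
clock: 11.85
eef_pos: [0.5828, 0.0485, 0.1302]
ee_rot: [0.0, 0.999, 0.049, 0.001]
force: [-1.8, 0.2, 6.6]
gripper_width: 0.019
grip_force: 25.4
```

To row units: -0.003 m / 0.2 = -0.015.

```bash
echo '0,-0.015,0,0,0.015;0,-0.015,0,0,0.015;0,0,0,0,0.015;0,0,0,0,0.015' > next.json && python3 -m jog next.json|egrep 'pos|force:'
for i in 1 2 3; do echo '0,-0.0075,0,0,0.015;0,0,0,0,0.015;0,0,0,0,0.015' > next.json && python3 -m jog next.json|egrep 'pos|force:|width'; done
```

```text
eef_pos: [0.5825, 0.0524, 0.1302]
force: [0.8, -3.5, 7.0]
grip_force: 25.5
eef_pos: [0.5824, 0.0528, 0.1302]
force: [-0.1, -4.2, 6.6]
gripper_width: 0.0189
grip_force: 25.5
eef_pos: [0.5823, 0.0536, 0.1302]
force: [-0.2, -5.3, 7.6]
gripper_width: 0.0193
grip_force: 25.6
eef_pos: [0.5823, 0.0545, 0.1302]
force: [1.0, -6.3, 7.3]
gripper_width: 0.019
grip_force: 25.6
```

To row units: -0.0015 m / 0.2 = -0.0075.

```bash
for i in 1 2 3 4; do echo '0,-0.0075,0,0,0.015;0,0,0,0,0.015;0,0,0,0,0.015' > next.json && python3 -m jog next.json|egrep 'pos|force:'|head -2; done
```

```text
eef_pos: [0.5822, 0.0554, 0.1302]
force: [0.3, -7.8, 7.4]
eef_pos: [0.5821, 0.0563, 0.1302]
force: [-1.4, -8.6, 7.9]
eef_pos: [0.582, 0.0572, 0.1302]
force: [0.7, -9.1, 7.9]
eef_pos: [0.5821, 0.0574, 0.1302]
force: [-0.5, -10.1, 8.7]
```

To row units: -0.0015 m / 0.2 = -0.0075.

```bash
echo '0,-0.0075,0,0,0.015;0,0,0,0,0.015;0,0,0,0,0.015' > next.json && python3 -m jog next.json|egrep 'pos|force:'|head -2
echo '0.01,0,0,0,0.015;0.01,0,0,0,0.015;0,0,0,0,0.015;0,0,0,0,0.015' > next.json && python3 -m jog next.json|egrep 'pos|force:'|head -2
echo '0.015,0,0,0,0.015;0,0,0,0,0.015;0,0,0,0,0.015' > next.json && python3 -m jog next.json|egrep 'pos|force:'|head -2
```

```text
eef_pos: [0.582, 0.0575, 0.1301]
force: [0.5, -12.9, 9.1]
eef_pos: [0.586, 0.0579, 0.1302]
force: [0.7, -12.3, 8.2]
eef_pos: [0.5893, 0.0582, 0.1301]
force: [0.4, -13.2, 8.1]
```

To row units: 0.003 m / 0.2 = 0.015.

```bash
echo '0.015,0,0,0,0.015;0.015,0,0,0,0.015;0.015,0,0,0,0.015;0.015,0,0,0,0.015;0,0,0,0,0.015;0,0,0,0,0.015' > next.json && python3 -m jog next.json|egrep 'pos|force:'|head -2
for i in 1 2 3 4; do echo '0.0075,0,0,0,0.015;0,0,0,0,0.015;0,0,0,0,0.015' > next.json && python3 -m jog next.json|egrep 'pos|force:'|head -2; done
```

```text
eef_pos: [0.6014, 0.0593, 0.1301]
force: [0.5, -11.4, 7.1]
eef_pos: [0.6024, 0.0594, 0.1301]
force: [0.6, -13.1, 8.4]
eef_pos: [0.6038, 0.0596, 0.1301]
force: [-0.3, -12.7, 8.8]
eef_pos: [0.605, 0.0597, 0.1301]
force: [-1.4, -12.4, 9.4]
eef_pos: [0.6052, 0.0597, 0.1301]
force: [-4.5, -13.4, 11.3]
```

To row units: 0.002 m / 0.2 = 0.01.

```bash
echo '0,0.01,0,0,0.015;0,0,0,0,0.045;0,0,0,0,0.045;0,0,0,0,0.045;0,0,0,0,0.045;0,0,0,0,0.045;0,0,0,0,0.045' > next.json && python3 -m jog next.json|egrep 'pos|force:|width'
echo '0,0,-0.15,0,0.045;0,0,-0.2,0,0.045;0,0,-0.2,0,0.045;-0.15,0,-0.1,0,0.045;-0.175,0,0,0,0.045;0,0,0,0,0.045;0,0,0,0,0.045' > next.json && python3 -m jog next.json|egrep 'pos|force:|width'
python3 - <<'E'
from h import *
T=wpose(); im,d=robot.get_image('wrist'); np.savez('pics/w6.npz',im=im,d=d,T=T)
cv2.imwrite('pics/w6.png',cv2.resize(im[:,:,::-1],(784,588),interpolation=cv2.INTER_CUBIC))
E
```

```text
eef_pos: [0.6048, 0.0671, 0.1284]
force: [-0.9, -0.0, 0.1]
gripper_width: 0.0451
grip_force: 0.0
eef_pos: [0.5388, 0.06, 0.2588]
force: [0.4, 0.5, 0.2]
gripper_width: 0.0451
grip_force: 0.0
```

View pics/w6.png

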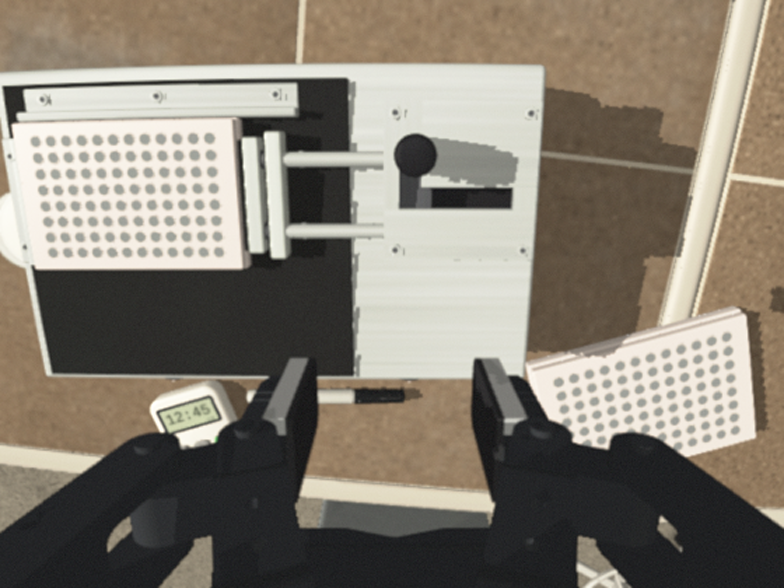

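The knob sits at the end of the short leg (415,155), the jaw bears on the plate at (250,195), and the plate is against the left lip. I'll take one closer look at whether the plate is flush.

To row units: -0.035 m / 0.2 = -0.175, 0.001 m / 0.2 = 0.005.

```bash
echo '0.005,-0.175,0,0,0.045;0.005,-0.175,0,0,0.045;0.005,-0.175,0,0,0.045;0.005,-0.175,0,0,0.045;0,0,0,0,0.045;0,0,0,0,0.045;0,0,0,0,0.045' > next.json && python3 -m jog next.json|egrep 'pos|force:'|head -2
python3 - <<'E'
from h import *
T=wpose(); im,d=robot.get_image('wrist'); np.savez('pics/w7.npz',im=im,d=d,T=T)
im=im[0:300,60:460]
cv2.imwrite('pics/w7.png',cv2.resize(im[:,:,::-1],None,fx=2,fy=2,interpolation=cv2.INTER_CUBIC))
E
```

```text
eef_pos: [0.5312, 0.1996, 0.2579]
force: [-0.4, -0.2, -0.4]
```

View pics/w7.png

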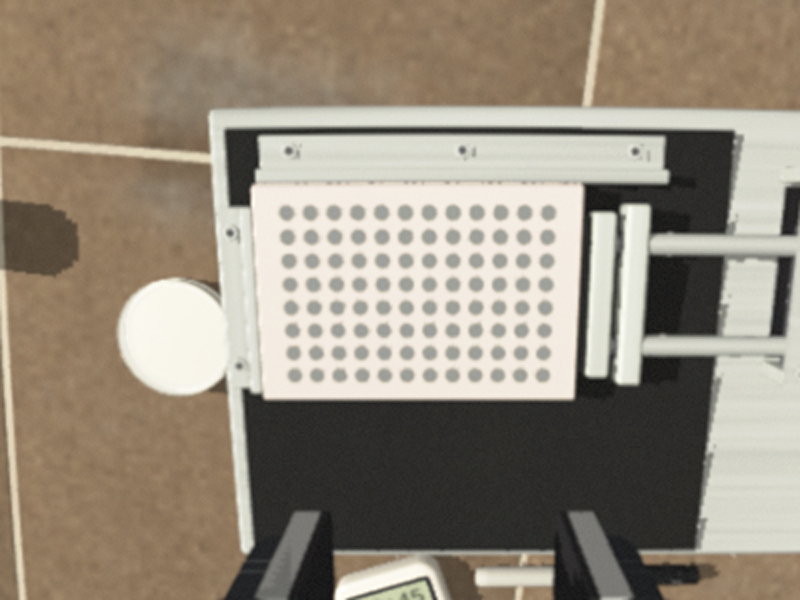

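The back edge follows the lip evenly (row 182, columns 255–583). The left edge is on the left lip and the jaw is pressed back onto its springs. The bystanders are untouched, so I'm handing it in.

```bash
python3 -c "
from bench import robot
print(robot.read_state()['clock']); print(robot.job_done())"
```

```text
18.1167
the job is handed in; nothing more can be done
None
```

The plate is flush against the back and left lips, the knob is at the end of the short leg with the clamp holding after release, nothing visible in the last pictures had moved, and I handed the job in at 18.1 s (no verdict returned).

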